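Raise the screen pane to its marker

TASK

The draught screen on the bench has two counterweighted sliding panes. Find the one with the beaker of swabs behind it and push that pane up with the fingers from beneath its lip, without taking hold of the lip or touching its top, until the top of the lip is level with the pointer of the marker clip beside it; do not push it past the mark. Leave it standing there, and leave the other pane and everything in and around the screen where it is.

Things in the scene. Friction and masses are not known exactly. Their poses are not given: they have to be found in the camera images.
- screen: Fixed open-topped draught screen, 440 mm wide (y), 160 deep (x): white back and clear sides 260 high, three aluminium front posts 406 high. Origin: middle of underside; x to its back, y to its left seen from the robot, z up. Place and yaw vary. Two panes side by side in its front plane (x = -80 mm), middles at y = +105.5 and -105.5 mm, above a fixed sill 52 mm high.
- sash_left (a joint): Vertical slide of the left clear pane (180 mm wide, 150 mm high, 0.6 kg, counterweighted to within 1 N): metres up from its bottom stop, 0 to 0.155; it starts 0 to 0.03 up, takes about 3 to 5 N (plus 6 N per m/s) to move up or down and stays where it is left.
- lip_edge_left (a point): Middle of the underside of the left lip, below the centre line of its round front edge (radius 6 mm, centre line 6 mm above this point). The lip is a level aluminium ledge 160 mm wide, 12 mm thick, sticking out 56 mm towards the robot at the pane's lower edge; underside 90 mm above the table at joint 0. Below it is free space; the sill lies 46 mm behind this point. Axes as the screen's.
- lip_top_left (a point): Point on the top of the left lip at its outer (+y) end, 14 mm above the lip's underside: the level that is compared with the clip. It moves up with the pane. The lip's top is covered by a flat steel strip (2 mm, included in the 14 mm) that begins 6 mm behind the lip's front; fingers are not to touch it.
- clip_left: Black marker clip, 30 mm high, pointer at half its height, fixed at a varying height on the outer (+y) front post beside the left pane; a level 3 mm pointer blade sticks out towards the lip's end. Origin at the pointer's point, mid-thickness: the marked height. The point is 20 mm behind the centre line of the lip's front edge and about 7 mm beyond the lip's end.
- sash_right (a joint): Vertical slide of the right clear pane (180 mm wide, 150 mm high, 0.6 kg, counterweighted to within 1 N): metres up from its bottom stop, 0 to 0.155; it starts 0 to 0.03 up, takes about 3 to 5 N (plus 6 N per m/s) to move up or down and stays where it is left.
- lip_edge_right (a point): Middle of the underside of the right lip, below the centre line of its round front edge (radius 6 mm, centre line 6 mm above this point). The lip is a level aluminium ledge 160 mm wide, 12 mm thick, sticking out 56 mm towards the robot at the pane's lower edge; underside 90 mm above the table at joint 0. Below it is free space; the sill lies 46 mm behind this point. Axes as the screen's.
- lip_top_right (a point): Point on the top of the right lip at its outer (-y) end, 14 mm above the lip's underside: the level that is compared with the clip. It moves up with the pane. The lip's top is covered by a flat steel strip (2 mm, included in the 14 mm) that begins 6 mm behind the lip's front; fingers are not to touch it.
- clip_right: Black marker clip, 30 mm high, pointer at half its height, fixed at a varying height on the outer (-y) front post beside the right pane; a level 3 mm pointer blade sticks out towards the lip's end. Origin at the pointer's point, mid-thickness: the marked height. The point is 20 mm behind the centre line of the lip's front edge and about 7 mm beyond the lip's end.
- beaker: Clear beaker of cotton swabs, 64 mm across, 177 mm high with the swabs; stands inside the screen behind one of the two panes, which one varies. Origin at the middle of its underside; z up.
- plates: Stack of three culture plates, 97 mm across, 58 mm high, inside the screen behind the other pane. Origin at the middle of its underside.
- dish: Single culture dish, 94 mm across, 19 mm high, loose on the table in front of the screen. Origin: middle of the underside.
- matches: Matchbox 36 x 51 x 15 mm, loose on the table at front left of the screen. Origin: middle of the underside.
- dropper: Dropper bottle with a red top, 32 mm across, 90 mm high, loose on the table at front right of the screen. Origin: middle of the underside.

How it is judged:
By the outcome, as a careful person would: the job done as asked, in the order asked, and still so for the second after the job is handed in, with the robot touching nothing.
It also fails if it takes over 38 s, if anything falls off the work surface, if the arm or the gripper's body presses on something with over 40 N, if the wrist force passes 120 N, or if a joint passes its speed limit or range.

ROBOT

A 7-joint arm with a two-finger parallel gripper is mounted at the origin on a cart in front of the work surface, level with it; the furniture and walls round the work are solid. World frame = base frame: x ahead of the robot, y to its left, z up, the work surface at z = 0. Lengths are in mm, angles in rad, forces in N, time in s.
With the tool pointing down it reaches from about 400 to 875 mm from the base axis. Payload 4.4 kg.
Tool frame: the origin (TCP) lies midway between the tips of the shut fingers; the grasp point (between the pads) lies 19 mm behind it (ctrl.grip_point_offset is the distance from the TCP to the grasp point, in mm); z points along the fingers, y is the line along which they close (so a half turn about z gives the same grasp; the last joint's range is limited). The gripper opens to 85 mm and grips with 20 to 120 N. Pads are 22 mm wide; open, the fingers measure 114 mm over their backs; the gripper's body (76 mm by 85 mm) begins 54 mm behind the grasp point. The pads swing forward as they close: fully open they stand 13 mm farther back than shut.
Start: joints at [-1.345, 0.628, 0.038, 1.517, -0.027, 0.996, -0.02], TCP at [186.965, 622.545, 231.313] pointing down, gripper open.
Joint ranges: [-3.06, 3.06], [-0.37, 2.12], [-1.25, 1.32], [0.18, 2.47], [-1.1, 4.24], [0.23, 1.98], [-2.94, 2.94]. Speed limits (rad/s): [2.57, 2.57, 3.14, 3.14, 3.14, 3.14, 3.14].

INTERFACE

Orientations are given as [roll, pitch, yaw] about the fixed x, y, z axes, in that order (R = Rz(yaw) Ry(pitch) Rx(roll)).
In Python, from cell import ctrl, imaging gives the robot as it stands (ctrl), with the cameras (imaging).
- The arm moves only by the shell command python3 nudge.py 'ROWS'. ROWS is a JSON list of rows, 1 to 12 of them, each of 7 numbers: dx, dy, dz in mm, then a rotation vector rx, ry, rz in rad, then the finger opening in mm; each row shifts and turns the commanded pose from where the row before left it, along the tool's axes as they then stand; what a row does not reach is not made up. A row lasts 1/10 s, in which the tool goes at most 50 mm and 0.15 rad, less where a joint would pass 70% of its speed; a pose out of reach is approached as far as the arm can. The fingers move at their own pace and stop on an object; the grip force is fixed at half the most. Time passes only in rows, so rows that do not move let the fingers close. It prints the time, the measured TCP pose, the force, the opening and the grip force at its end.
- ctrl.read_state(): the state, without advancing time (a new reading comes with each control period).
- imaging.get_image(name): name is "scene" or "top" or "wrist"; returns the picture (480x640x3 uint8, blue, green, red); there is no depth.
- imaging.calibration(name): a dict with "fx", "fy", "cx", "cy" (pixels), "rvec" (rotation vector, rad) and "tvec" (3), from world to camera coordinates, as OpenCV has them; the wrist camera has in their place "hand_eye" (4x4, takes a point from camera to tool coordinates, whose origin is the TCP and whose axes are the flange's). Camera axes: x right, y down, z forward; pixel columns grow to the right and rows downward; lengths in mm; the calibration is good to about 2 mm. A picture is of the moment at which its call begins: read the wrist's pose just before it. calibration takes no time and is no camera call.
- ctrl.finish_job(): hands the job in; it is judged then, once.
The state is a dict: "clock": time; "qpos": joint angles; "qd": joint speeds; "tau": joint torques, N m; "eef_pos": TCP position; "tool_rot": TCP orientation; "force": force on the tool from outside, world axes, zero at the start; "torque": the same for the moment, N m; "width": finger opening in mm; "gripper_force": force on a finger pad.
Only numpy, scipy, OpenCV 4.12 (cv2) and the standard library are available. Lean on these libraries where they do the work, as an engineer would, in place of code of your own. Each camera call takes 0.05 s, during which the arm holds its last target. There are 200 camera calls.

## Working session

There is one attempt and no reset: what is moved stays moved. The work goes in short steps, Python scripts to look and compute and a shell command to move; the robot and the scene stay as the last step left them, time stands still between calls to the robot, and variables do not carry over. Pictures are saved under pics/ and viewed, at most 10 in all, crops included, and the job is handed in when it is done.

```bash
ls; mkdir -p pics
python3 - <<'E'
from cell import ctrl, imaging
import cv2
s=ctrl.read_state();print({k:s[k] for k in('clock','eef_pos','tool_rot','force','width')})
for n in('scene','top'):
    cv2.imwrite(f'pics/{n}0.png',imaging.get_image(n));print(n,imaging.calibration(n))
print(imaging.calibration('wrist'))
E
```

```text
cell.py
nudge.py
pics
{'clock': 0.0, 'eef_pos': array([186.79041656, 621.92676528, 230.40098826]), 'tool_rot': array([-3.13970727e+00,  2.76001125e-05,  2.84979949e+00]), 'force': array([0.64698452, 0.22759218, 0.10698457]), 'width': 85.36768027720916}
scene {'fx': 539.0203376915297, 'fy': 539.0203376915297, 'cx': 318.24504563237883, 'cy': 246.64576481838284, 'rvec': array([ 2.24842775, -0.69497865,  0.32158201]), 'tvec': array([-489.71390615,  348.68192812,  857.53895392])}
top {'fx': 476.3746203976442, 'fy': 476.3746203976442, 'cx': 328.3204027942244, 'cy': 242.14001960128374, 'rvec': array([ 2.23344013, -2.16609802,  0.06273674]), 'tvec': array([ -35.1077258 ,  605.94556533, 1011.57628987])}
{'fx': 422.31446440507244, 'fy': 422.31446440507244, 'cx': 311.5943205085886, 'cy': 238.91035486937142, 'hand_eye': array([[-3.62677297e-04, -9.48168460e-01, -3.17767902e-01,
         8.28477021e+01],
       [ 9.99999914e-01, -2.80178458e-04, -3.05319976e-04,
        -6.85979854e-01],
       [ 2.00463050e-04, -3.17767986e-01,  9.48168480e-01,
        -1.43335555e+02],
       [ 0.00000000e+00,  0.00000000e+00,  0.00000000e+00,
         1.00000000e+00]])}
```

View pics/scene0.png

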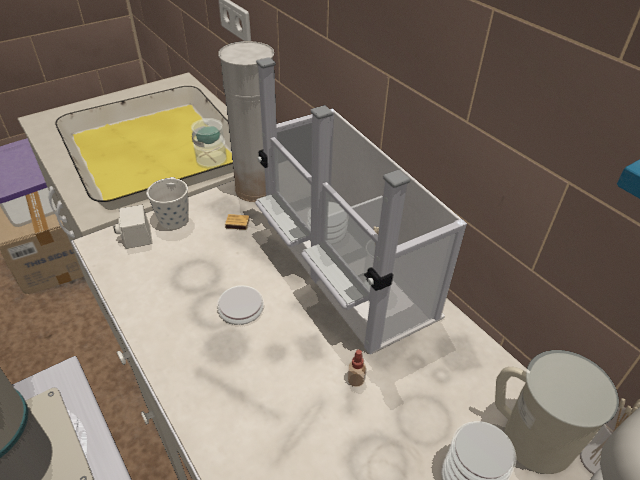

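View pics/top0.png

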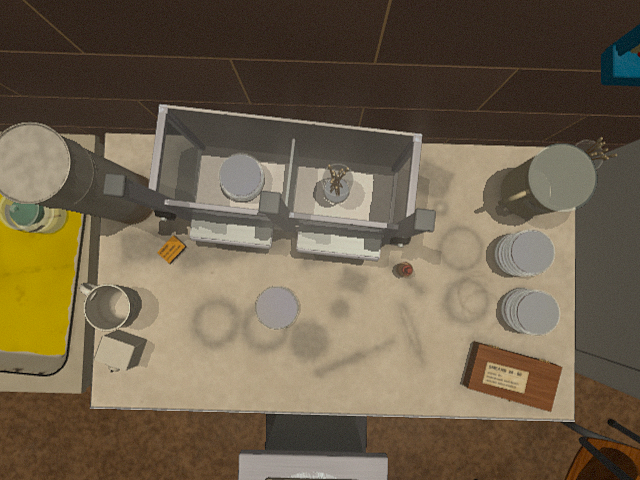

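Scene: plates are behind the left pane. The swabs are behind the right pane (top view about (337,185)), so the right pane is the one to move. Right clip is at about (378,279) in scene. I'll enlarge both views.

Run:
```python
import cv2
a=cv2.imread('pics/scene0.png')[165:365,290:470];b=cv2.imread('pics/top0.png')[95:275,150:450]
cv2.imwrite('pics/s1.png',cv2.resize(a[50:185,0:180],None,fx=4.44,fy=4.44,interpolation=cv2.INTER_CUBIC))
cv2.imwrite('pics/t1.png',cv2.resize(b,None,fx=2.6,fy=2.6,interpolation=cv2.INTER_CUBIC))
```

```text
(no output)
```

View pics/s1.png

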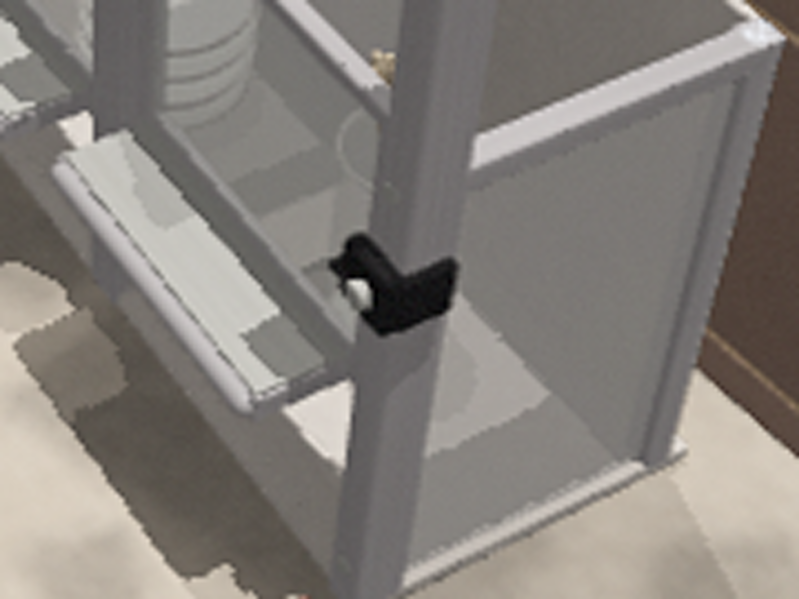

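View pics/t1.png

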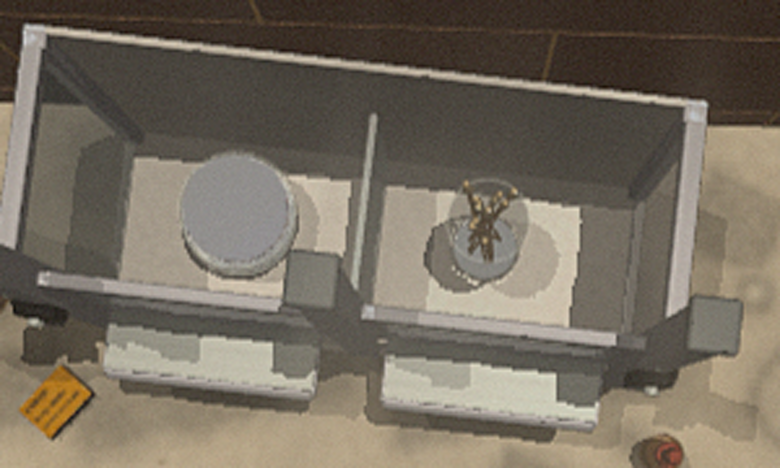

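Readings, converted to full-image pixels:
- **Scene:** strip front corners about (305.3,249.9) left and (347.4,305.1) right. Pointer tip about (365,274.5). Screen back-right top corner about (465,223).
- **Top:** back corners about (159,105) and (421.5,134.5). Right lip strip front corners about (296.5,249.5) and (379.5,258.5).

Next I fit the pose.

```bash
cat > fit.py <<'E'
from cell import ctrl, imaging
import cv2,numpy as np
from scipy.optimize import least_squares
C={n:imaging.calibration(n) for n in('scene','top')}
def pr(n,P):
    c=C[n];K=np.array([[c['fx'],0,c['cx']],[0,c['fy'],c['cy']],[0,0,1]])
    return cv2.projectPoints(np.array([P],float),c['rvec'],c['tvec'],K,None)[0].ravel()
def world(p,l):
    x,y,w=p[:3];c,s=np.cos(w),np.sin(w);return [x+c*l[0]-s*l[1],y+s*l[0]+c*l[1],l[2]]
def pts(p):
    xc,q,zc=p[3:]
    return dict(bl=(80,220,260),br=(80,-220,260),sl=(xc,-25.5,104+q),sr=(xc,-185.5,104+q),pt=(xc+20,-192.5,zc))
obs=[('top','bl',159,105.5),('top','br',421.5,134.5),('top','sl',296.5,249.5),('top','sr',379.5,258.5),
('scene','sl',305.3,249.9),('scene','sr',347.4,305.1),('scene','pt',365,274.7)]
f=lambda p:np.ravel([pr(n,world(p,pts(p)[k]))-[u,v] for n,k,u,v in obs])
if __name__=='__main__':
    r=least_squares(f,[700,0,-.1,-130,10,180],loss='soft_l1',x_scale=[10,10,.1,10,10,10])
    p=r.x;print(p.round(3));print(f(p).reshape(-1,2).round(1))
    for k in pts(p):print(k,np.round(world(p,pts(p)[k]),1))
    for n,l in(('lipedge',(p[3],-105.5,90+p[4])),('clip-r post',(-80,-211,406)),('mid',(-80,0,406))):print(n,np.round(world(p,l),1),pr('scene',world(p,l)).round(1))
E
python3 fit.py
```

```text
[ 7.15788e+02  5.98310e+01 -7.70000e-02 -1.26252e+02  2.29510e+01
  2.00728e+02]
[[-0.2  0.2]
 [ 0.9 -0.2]
 [ 0.4 -1.4]
 [ 0.3 -1.5]
 [-2.4  0.1]
 [-0.   0. ]
 [-2.8 -0.1]]
bl [812.4 273.1 260. ]
br [ 778.7 -165.7  260. ]
sl [588.   44.1 127. ]
sr [ 575.7 -115.4  127. ]
pt [ 595.1 -124.   200.7]
lipedge [581.8 -35.7 113. ] [323.8 281.3]
clip-r post [ 619.9 -144.4  406. ] [395.9 175.3]
mid [636.  66. 406.] [319.5 108.7]
```

The fit puts the right lip's front edge middle at about (582,-36), underside about 113 high, and the pointer at about 200. My plan is to shut the fingers and tilt the tool forward, so the round front edge rests on the fingers. First I move over to the front of the screen.

```bash
python3 nudge.py '[[-37,-29,0,0,0,0,0],[-37,-29,0,0,0,0,0],[-37,-29,0,0,0,0,0],[-37,-29,0,0,0,0,0],[-37,-29,0,0,0,0,0],[-37,-29,0,0,0,0,0],[-37,-29,0,0,0,0,0],[-37,-29,0,0,0,0,0],[-37,-29,0,0,0,0,0],[-37,-29,0,0,0,0,0],[-37,-29,0,0,0,0,0],[0,0,0,0,0,-0.1,0]]'
```

```text
clock: 1.3
eef_pos: [489.0, 192.2, 231.1]
tool_rot: [-3.138, 0.003, 2.94]
force: [0.4, 0.5, -0.5]
width: -0.1
gripper_force: 0.0
```

```bash
python3 nudge.py '[[0,0,0,0,0,-0.115,0],[0,-47,10,0,0,0,0],[0,-47,10,0,0,0,0],[0,-47,10,0,0,0,0],[0,-47,10,0,0,0,0],[0,-47,10,0,0,0,0],[0,0,0,0,-0.14,0,0],[0,0,0,0,-0.14,0,0],[0,0,0,0,-0.14,0,0],[0,0,0,0,-0.14,0,0],[0,0,0,0,-0.14,0,0],[0,0,0,0,0,0,0]]'; python3 -c "
from cell import ctrl, imaging
print(ctrl.read_state()['qpos'].round(2))"
```

```text
clock: 2.5
eef_pos: [457.7, -69.7, 174.9]
tool_rot: [-3.042, 0.27, 3.058]
force: [0.4, -0.0, -0.5]
width: 0.2
gripper_force: 0.0
[ 0.18  0.38 -0.24  2.32  0.87  0.29  0.62]
```

```bash
cat > go.py <<'E'
import sys,numpy as np
from cell import ctrl, imaging
from scipy.spatial.transform import Rotation as Ro
def tgt(tilt,yaw=3.065):  # tool tilted forward by tilt, from pointing down
    return Ro.from_euler('xyz',[np.pi,0,yaw])*Ro.from_rotvec([0,-tilt,0])
s=ctrl.read_state();R=Ro.from_euler('xyz',s['tool_rot'])
x,y,z,t=map(float,sys.argv[1:5]);yaw=float(sys.argv[5]) if len(sys.argv)>5 else 3.065
print('trans',R.inv().apply(np.array([x,y,z])-s['eef_pos']).round(1),'rot',(R.inv()*tgt(t,yaw)).as_rotvec().round(3),'pos',s['eef_pos'].round(1),'toolz',R.apply([0,0,1]).round(2),'q',s['qpos'].round(2),'F',s['force'].round(1))
E
python3 go.py 525 -40 175 0.7
```

```text
trans [-62.3  36.8  13.5] rot [-0.102 -0.43   0.015] pos [457.7 -69.7 174.9] toolz [ 0.26 -0.12 -0.96] q [ 0.18  0.38 -0.24  2.32  0.87  0.29  0.62] F [ 0.4 -0.  -0.5]
```

```bash
python3 nudge.py '[[-31,18,7,0,0,0,0],[-31,18,7,0,0,0,0],[0,0,0,-0.03,-0.14,0,0],[0,0,0,-0.03,-0.14,0,0],[0,0,0,-0.03,-0.14,0,0],[0,0,0,0,0,0,0]]';python3 go.py 550 -40 130 0.7
```

```text
clock: 3.1
eef_pos: [533.2, -65.6, 177.1]
tool_rot: [-2.994, 0.414, 3.068]
force: [-0.3, 0.6, -0.1]
width: -0.3
gripper_force: 0.0
trans [ 5.3 33.7 44.6] rot [-0.145 -0.285  0.024] pos [533.2 -65.6 177.1] toolz [ 0.39 -0.18 -0.91] q [ 0.14  0.45 -0.27  2.27  1.45  0.33  0.01] F [-0.3  0.6 -0.1]
```

```bash
python3 go.py 520 -10 180 0.8 2.5
```

```text
trans [ 14.6  52.4 -17.5] rot [ 0.182 -0.339  0.494] pos [533.2 -65.6 177.1] toolz [ 0.39 -0.18 -0.91] q [ 0.14  0.45 -0.27  2.27  1.45  0.33  0.01] F [-0.3  0.6 -0.1]
```

```bash
python3 nudge.py '[[3,10,-4,0.036,-0.068,0.099,0],[3,10,-4,0.036,-0.068,0.099,0],[3,10,-4,0.036,-0.068,0.099,0],[3,10,-4,0.036,-0.068,0.099,0],[3,10,-4,0.036,-0.068,0.099,0],[0,0,0,0,0,0,0]]';python3 go.py 520 -10 180 1.0 2.5
```

```text
clock: 3.7
eef_pos: [523.6, -25.1, 175.7]
tool_rot: [-3.045, 0.694, 2.685]
force: [0.5, -0.3, -0.2]
width: -0.1
gripper_force: 0.0
trans [  4.8  10.9 -10.8] rot [ 0.043 -0.298  0.137] pos [523.6 -25.1 175.7] toolz [ 0.53 -0.37 -0.77] q [-0.1   0.55 -0.38  2.42  1.83  0.8  -1.07] F [ 0.5 -0.3 -0.2]
```

```bash
python3 nudge.py '[[4,4,6,0.01,-0.08,0.06,0],[4,4,6,0.01,-0.08,0.06,0],[4,4,6,0.01,-0.08,0.06,0],[4,4,6,0.01,-0.08,0.06,0],[0,0,0,0,0,0,0]]';python3 go.py 545 -10 90 1.0 2.4
```

```text
clock: 4.2
eef_pos: [536.4, -20.4, 144.2]
tool_rot: [3.128, 0.933, 2.464]
force: [-1.1, 0.4, -1.2]
width: 0.1
gripper_force: 0.0
trans [43.5 13.  32.6] rot [ 0.066 -0.067  0.036] pos [536.4 -20.4 144.2] toolz [ 0.63 -0.49 -0.6 ] q [ 0.04  0.96 -0.89  2.46  1.84  1.61 -1.42] F [-1.1  0.4 -1.2]
```

```bash
python3 go.py 540 0 78 1.0 2.4; python3 nudge.py '[[10,4,8,0.01,-0.01,0,0],[10,4,8,0.01,-0.01,0,0],[10,4,8,0.01,-0.01,0,0],[10,4,8,0.01,-0.01,0,0],[10,4,8,0.01,-0.01,0,0],[0,0,0,0,0,0,0]]';python3 go.py 583 -30 78 1.0 2.4
python3 - <<'E'
from cell import ctrl, imaging
import cv2
cv2.imwrite('pics/s2.png',imaging.get_image('scene'))
cv2.imwrite('pics/w2.png',imaging.get_image('wrist'))
E
```

```text
trans [59.2 17.7 31.6] rot [ 0.066 -0.067  0.036] pos [536.4 -20.4 144.2] toolz [ 0.63 -0.49 -0.6 ] q [ 0.04  0.96 -0.89  2.46  1.84  1.61 -1.42] F [-1.1  0.4 -1.2]
clock: 4.8
eef_pos: [556.7, -7.1, 88.6]
tool_rot: [-3.121, 0.996, 2.453]
force: [-1.0, -0.3, 0.6]
width: -0.1
gripper_force: 0.0
trans [-10.1  -0.2  35. ] rot [ 0.024 -0.003  0.029] pos [556.7  -7.1  88.6] toolz [ 0.63 -0.55 -0.54] q [-0.06  1.13 -0.79  2.37  1.88  1.71 -1.5 ] F [-1.  -0.3  0.6]
```

View pics/s2.png

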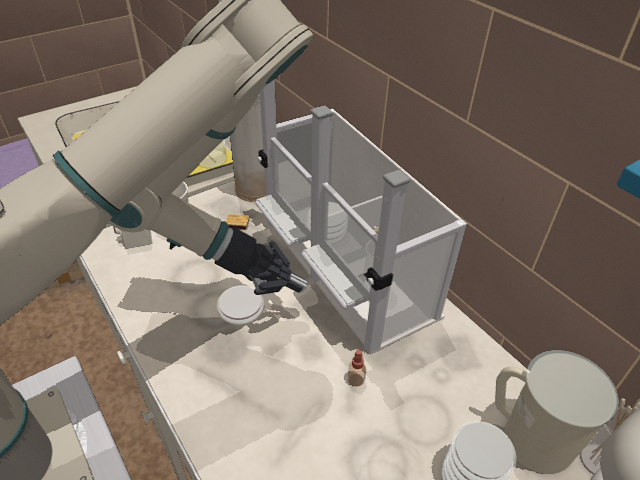

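View pics/w2.png

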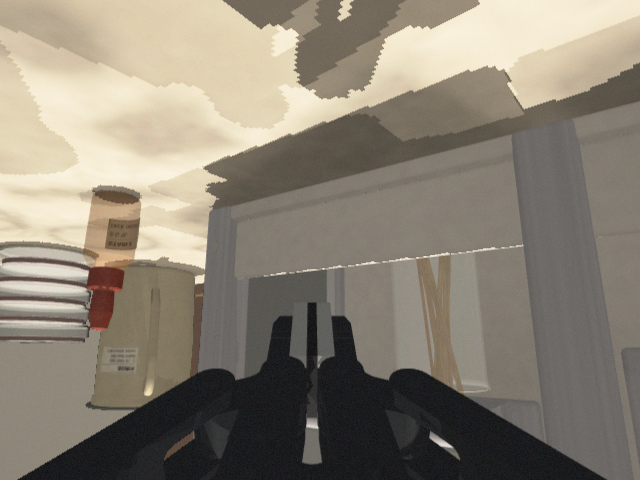

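Scene: the shut fingers stand in front of the right lip at about (305,283), with nothing touched. Wrist (upside down): the sill, posts and swabs are visible and the fingers are aimed under the right pane. Now I advance under the lip along the tool.

```bash
python3 nudge.py '[[0,0,12,0,0,0,0],[0,0,12,0,0,0,0],[0,0,11,0,0,0,0],[0,0,0,0,0,0,0]]';python3 go.py 583 -30 88 1.0 2.4
```

```text
clock: 5.3
eef_pos: [579.0, -26.9, 69.9]
tool_rot: [-3.13, 0.997, 2.444]
force: [0.4, 1.0, 0.5]
width: 0.2
gripper_force: 0.0
trans [-18.    0.2  -5.5] rot [ 0.025 -0.003  0.024] pos [579.  -26.9  69.9] toolz [ 0.64 -0.55 -0.54] q [-0.    1.16 -0.75  2.33  1.97  1.69 -1.46] F [0.4 1.  0.5]
```

```bash
python3 nudge.py '[[-4.2,0,-2.7,0,0,0,0],[-4.2,0,-2.7,0,0,0,0],[-4.2,0,-2.7,0,0,0,0],[-4.2,0,-2.7,0,0,0,0],[0,0,0,0,0,0,0]]';python3 nudge.py '[[-2.5,0,-1.6,0,0,0,0],[-2.5,0,-1.6,0,0,0,0],[0,0,0,0,0,0,0]]'
```

```text
clock: 5.8
eef_pos: [579.0, -24.4, 90.1]
tool_rot: [-3.135, 0.997, 2.443]
force: [0.2, 0.0, 0.8]
width: 0.1
gripper_force: 0.0
clock: 6.1
eef_pos: [578.8, -24.7, 95.3]
tool_rot: [-3.134, 0.996, 2.443]
force: [0.2, 0.7, 0.1]
width: -0.5
gripper_force: 0.0
```

```bash
python3 nudge.py '[[-2.5,0,-1.6,0,0,0,0],[0,0,0,0,0,0,0]]';python3 nudge.py '[[-2.5,0,-1.6,0,0,0,0],[0,0,0,0,0,0,0]]';python3 nudge.py '[[-2.5,0,-1.6,0,0,0,0],[0,0,0,0,0,0,0]]'
```

```text
clock: 6.3
eef_pos: [578.9, -24.7, 98.2]
tool_rot: [-3.134, 0.996, 2.443]
force: [-0.6, -0.0, 0.3]
width: -0.2
gripper_force: 0.0
clock: 6.5
eef_pos: [578.9, -24.7, 101.3]
tool_rot: [-3.134, 0.996, 2.443]
force: [1.1, -0.8, 0.4]
width: 0.2
gripper_force: 0.0
clock: 6.7
eef_pos: [578.6, -24.7, 103.9]
tool_rot: [-3.133, 0.995, 2.444]
force: [-0.4, -1.2, -1.1]
width: -0.0
gripper_force: 0.5
```

```bash
for i in 1; do python3 nudge.py '[[-2.5,0,-1.6,0,0,0,0],[0,0,0,0,0,0,0]]';python3 nudge.py '[[-2.5,0,-1.6,0,0,0,0],[0,0,0,0,0,0,0]]';python3 nudge.py '[[-2.5,0,-1.6,0,0,0,0],[0,0,0,0,0,0,0]]'; done
python3 - <<'E'
from cell import ctrl, imaging
import cv2
im=imaging.get_image('scene');cv2.imwrite('pics/s3f.png',im)
cv2.imwrite('pics/s3.png',cv2.resize(im[215:350,280:440],None,fx=4.44,fy=4.44,interpolation=cv2.INTER_CUBIC))
E
```

```text
clock: 6.9
eef_pos: [578.4, -24.8, 106.5]
tool_rot: [-3.132, 0.995, 2.444]
force: [-1.8, -0.2, -3.6]
width: 0.0
gripper_force: 1.6
clock: 7.1
eef_pos: [578.6, -24.8, 109.8]
tool_rot: [-3.133, 0.995, 2.444]
force: [-2.3, -0.4, -3.6]
width: -0.2
gripper_force: 1.9
clock: 7.3
eef_pos: [578.7, -24.8, 113.0]
tool_rot: [-3.133, 0.996, 2.444]
force: [-2.8, 0.4, -3.2]
width: -0.3
gripper_force: 2.1
```

View pics/s3.png

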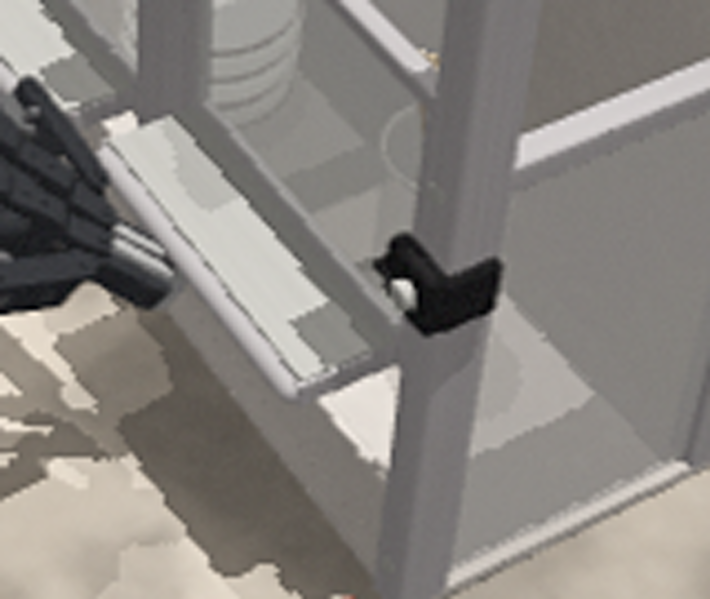

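Contact is made at about 3.5 N and the pane is moving. The strip's outer front corner is now at about (347.6,302.8) and the pointer at about (364.5,274.7). I keep pushing.

```bash
python3 nudge.py '[[-3.8,0,-2.45,0,0,0,0],[-3.8,0,-2.45,0,0,0,0],[-3.8,0,-2.45,0,0,0,0],[-3.8,0,-2.45,0,0,0,0],[-3.8,0,-2.45,0,0,0,0],[0,0,0,0,0,0,0]]';python3 nudge.py '[[-3.8,0,-2.45,0,0,0,0],[-3.8,0,-2.45,0,0,0,0],[-3.8,0,-2.45,0,0,0,0],[-3.8,0,-2.45,0,0,0,0],[-3.8,0,-2.45,0,0,0,0],[0,0,0,0,0,0,0]]'
python3 - <<'E'
from cell import ctrl, imaging
import cv2,numpy as np
cv2.imwrite('pics/s4f.png',imaging.get_image('scene'));s=ctrl.read_state();w=imaging.get_image('wrist');print(s['eef_pos'],s['tool_rot'],s['force'],s['qpos'].round(2))
cv2.imwrite('pics/w4f.png',w)
a=cv2.resize(cv2.imread('pics/s4f.png')[225:315,290:410],None,fx=5,fy=5,interpolation=cv2.INTER_CUBIC)
cv2.imwrite('pics/c4.png',np.hstack([a[:,:600]]));cv2.imwrite('pics/w4.png',w[::-1,::-1])
E
```

```text
clock: 7.95
eef_pos: [579.0, -24.8, 136.5]
tool_rot: [-3.134, 0.997, 2.443]
force: [-6.2, 1.0, -0.6]
width: -0.1
gripper_force: 2.2
clock: 8.55
eef_pos: [579.2, -24.8, 159.1]
tool_rot: [-3.134, 0.997, 2.443]
force: [-6.0, 0.9, -2.0]
width: -0.0
gripper_force: 2.5
[579.22208917 -24.81762324 159.08227002] [-3.13436201  0.99750754  2.44275873] [-5.35318778  0.512591   -3.22468847] [ 0.04  0.95 -0.84  2.35  1.85  1.61 -1.33]
```

View pics/c4.png

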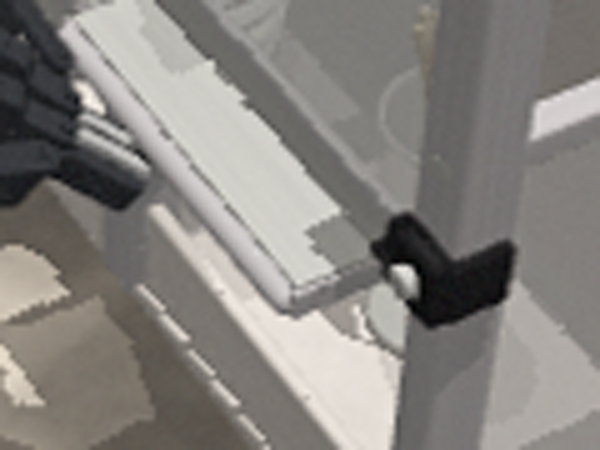

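View pics/w4.png

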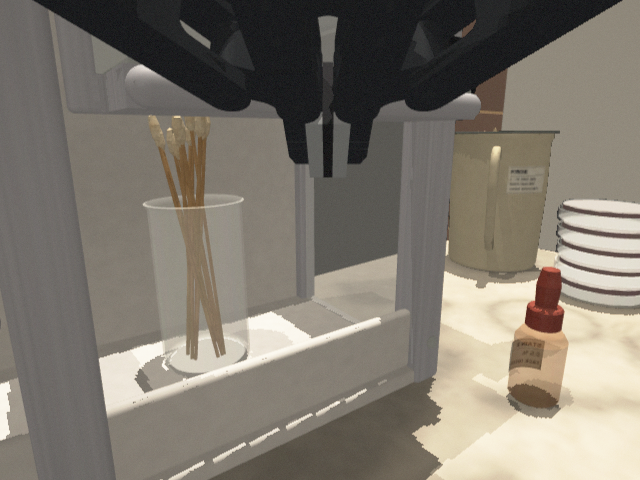

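Scene crop: the strip's outer front corner is at about (348.4,283.0) and the pointer tip at about (364.6,275). Wrist: the lip rests on the fingers and the clip is out of view. I'll refit with all the scene readings and allow a small scene-camera offset.

```bash
cat > fit2.py <<'E'
from fit import *
# p: x,y,yaw,xc,k(lip top z - tcp z),zc,du,dv(scene image offset)
def loc(p,k,t):
    return dict(bl=(80,220,260),br=(80,-220,260),sl=(p[3],-25.5,p[4]+t),sr=(p[3],-185.5,p[4]+t),pt=(p[3]+20,-192.5,p[5]))[k]
T0=105.5
obs=[('top','bl',159,105.5,0),('top','br',421.5,134.5,0),('top','sl',296.5,249.5,T0),('top','sr',379.5,258.5,T0),
('scene','sl',305.3,249.9,T0),('scene','sr',347.4,305.1,T0),('scene','br',466.3,224,0),
('scene','sr',347.6,302.8,113),('scene','sr',348.4,283.0,159.1),('scene','sl',305.3,230.8,159.1),('scene','pt',364.6,275,0)]
def f2(p):
    r=[]
    for n,k,u,v,t in obs:
        d=p[6:8] if n=='scene' else 0
        r+=list(pr(n,world(p,loc(p,k,t)))+d-[u,v])
    return np.array(r+[p[6]/1.5,p[7]/1.5,(p[3]+130)/3])
if __name__=='__main__':
    r=least_squares(f2,[716,60,-.077,-130,21,200,0,0],x_scale=[10,10,.1,10,10,10,1,1]);p=r.x
    print(p.round(2));print(f2(p)[:-3].reshape(-1,2).round(1).tolist())
    print('tcp z when level',p[5]-p[4])
    for z in(p[5],p[5]+3,p[5]-3):print('strip corner px when level',z, (pr('scene',world(p,(p[3],-185.5,z)))+p[6:8]).round(1))
E
python3 fit2.py
```

```text
[ 7.1552e+02  6.0190e+01 -8.0000e-02 -1.2752e+02  2.5420e+01  2.0446e+02
  2.0500e+00  1.5700e+00]
[[-0.1, -0.2], [0.8, 0.6], [-0.3, -0.7], [-0.0, -0.4], [-1.4, 0.2], [0.7, 0.3], [0.7, -0.8], [0.8, -0.2], [1.4, 1.6], [-1.5, -1.5], [-1.7, -0.2]]
tcp z when level 179.0386330331786
strip corner px when level 204.46113374476138 [350.5 276.4]
strip corner px when level 207.46113374476138 [350.6 275.2]
strip corner px when level 201.46113374476138 [350.4 277.7]
```

Run:
```python
from fit import *
def tri(a,b):
    r=least_squares(lambda P:np.r_[pr('scene',P)-a,pr('top',P)-b],[590,-120,150]);return r.x,r.fun
for nm,a,b in(('corner0',(347.4,305.1),(379.5,258.5)),('pt',(364.6,275),(390.4,240.4))):
    P,e=tri(a,b);print(nm,P.round(1),e.round(1))
P=np.array([590,-120,200.])
for n in C:
    for i in range(3):
        d=np.zeros(3);d[i]=10;print(n,'xyz'[i],((pr(n,P+d)-pr(n,P))/10).round(3))
# blackish pixels round clip, both views
for n,f,(u0,u1,v0,v1) in(('scene','scene0',(358,372,264,284)),('top','top0',(382,404,234,248))):
    g=cv2.cvtColor(cv2.imread(f'pics/{f}.png'),cv2.COLOR_BGR2GRAY);print(n,'cols',u0,'rows',v0);print(g[v0:v1,u0:u1])
```

```text
corner0 [ 574.  -115.6  128.2] [-0.7  0.   0.5 -0.6]
pt [ 602.7 -124.4  195.8] [ 1.  -0.1 -0.7  0.9]
scene x [ 0.471 -0.241]
scene y [-0.366 -0.36 ]
scene z [ 0.042 -0.416]
top x [ 0.014 -0.565]
top y [-0.565 -0.017]
top z [ 0.076 -0.021]
scene cols 358 rows 264
[[143 143 143 142 142 144 139 130 132 132 132 132 132 134]
 [142 143 144 143 144 144 139 131 131 133 133 134 133 134]
 [143 143 142 143 144 143 139 130 130 132 133 136 138 138]
 [143 143 143 144 146 143 137 130 132 134 131 109  86  77]
 [143 142 142 143 145 144 133 132 134 128  83  42  28  24]
 [142 142 144 145 145 143 135 132 130 101  24  19  24  22]
 [142 143 143 146 145 143 134 133 127  71   3  21  21  23]
 [143 144 143 145 144 143 132 135 131  70  13  22  28  28]
 [143 142 144 146 145 144 137 131  85  28  14  22  23  34]
 [144 146 145 139 115 111  75  53  34  15  16  10  16  29]
 [146 139 113 113 109 105  35  21  22  18  13  18  11  18]
 [114 111 108 109 110 104  55  15  30  14  18  15  20  17]
 [116 110 118 121 122 125 116  60  16  27  14  13  14  14]
 [139 124 121 122 122 123 128 118  61  23  22  18  33  21]
 [146 139 1
[... 968 characters left out ...]
3  59  59  59  56  59  64  59
   63  64  68  69]
 [ 68  69  72  72  73  69  74  71  51  52  54  57  59  56  55  61  65  65
   69  66  69  64]
 [ 66  72  72  72  71  73  74  70  55  52  55  48  53  54  59  56  57  54
   51  58  66  65]
 [ 64  75  70  74  72  71  70  65  43  55  58  57  57  62  58  58  84  95
   90  96  85  54]
 [ 67  68  74  99  94  95 105  94  87  79  82  79  73  70  69  80 129 151
  158 176 135  66]
 [ 61  74 101 129 128 126 127 129 127 110 115 115 102  96  94  88 129 151
  186 193 152 100]
 [ 93 101 128 133 126 125 127 123 130 130 130 128 131 132 130 118 115 133
  166 162 139 126]
 [134 132 128 127 128 124 131 132 131 126 129 130 129 135 132 128 117 119
  114 105 116 121]]
```

Run:
```python
import fit2; from fit2 import *
o=[x for x in obs if x[1]!='pt' and not(x[1]=='sl' and x[4]>150)]
fit2.obs=o+[('scene','pt',363.8,274.4,0),('top','pt',389.9,243.2,0)]
for off in(20,24,28):
    fit2.loc=lambda p,k,t:dict(bl=(80,220,260),br=(80,-220,260),sl=(p[3],-25.5,p[4]+t),sr=(p[3],-185.5,p[4]+t),pt=(p[3]+off,-192.5,p[5]))[k]
    p=least_squares(f2,[716,60,-.077,-130,21,200,0,0],x_scale=[10,10,.1,10,10,10,1,1]).x
    print(off,p.round(2),'level tcp',round(p[5]-p[4],1));print(f2(p)[:-3].reshape(-1,2).round(1).tolist())
# image tracking of strip corner
def gr(f):return cv2.cvtColor(cv2.imread(f'pics/{f}.png'),cv2.COLOR_BGR2GRAY)
t=cv2.resize(gr('s4f')[274:292,336:362],None,fx=8,fy=8,interpolation=cv2.INTER_CUBIC)
for f in('scene0','s3f'):
    r=cv2.matchTemplate(cv2.resize(gr(f)[280:325,326:372],None,fx=8,fy=8,interpolation=cv2.INTER_CUBIC),t,cv2.TM_CCOEFF_NORMED)
    _,m,_,l=cv2.minMaxLoc(r);print(f,m,'shift',326+l[0]/8-336,280+l[1]/8-274)
```

```text
20 [ 7.1604e+02  6.0210e+01 -8.0000e-02 -1.2698e+02  2.6660e+01  2.0622e+02
  1.0100e+00  1.8600e+00] level tcp 179.6
[[-0.3, -0.2], [0.7, -0.1], [-0.1, -1.3], [0.3, -1.1], [-1.8, -0.1], [0.5, -0.1], [0.0, -0.8], [0.6, -0.6], [1.3, 1.2], [-1.0, -0.3], [-0.1, 2.5]]
24 [ 7.1585e+02  6.0150e+01 -8.0000e-02 -1.2783e+02  2.6930e+01  2.0389e+02
  1.2400e+00  1.7100e+00] level tcp 177.0
[[-0.1, -0.2], [0.8, 0.2], [-0.2, -0.7], [0.2, -0.5], [-2.1, -0.2], [0.1, -0.1], [0.1, -0.8], [0.1, -0.7], [0.8, 1.1], [0.4, -0.0], [-0.2, 1.1]]
28 [ 7.1567e+02  6.0100e+01 -8.0000e-02 -1.2866e+02  2.7140e+01  2.0146e+02
  1.4600e+00  1.5400e+00] level tcp 174.3
[[-0.0, -0.3], [0.9, 0.6], [-0.4, -0.2], [0.0, 0.2], [-2.4, -0.3], [-0.3, -0.2], [0.2, -0.8], [-0.3, -0.7], [0.4, 1.1], [1.9, 0.2], [-0.2, -0.4]]
scene0 0.5543252825737 shift -2.5 6.25
s3f 0.4890151619911194 shift 0.0 6.0
```

The level estimate is ambiguous: TCP 175 to 180. I push up to about 171, short of both, then back off and look closely with the wrist camera at nearly lip height.

```bash
python3 nudge.py '[[-3.36,0,-2.16,0,0,0,0],[-3.36,0,-2.16,0,0,0,0],[-3.36,0,-2.16,0,0,0,0],[0,0,0,0,0,0,0]]'; python3 nudge.py '[[3.4,0,2.2,0,0,0,0],[3.4,0,2.2,0,0,0,0],[0,0,-15,0,0,0,0],[0,0,-15,0,0,0,0],[0,0,-15,0,0,0,0],[0,0,-15,0,0,0,0],[-12.6,0,-8.1,0,0,0,0],[-12.6,0,-8.1,0,0,0,0],[0,0,0,0,0,0,0],[0,0,0,0,0,0,0]]'
python3 - <<'E'
from cell import ctrl, imaging
import cv2,numpy as np,json
from scipy.spatial.transform import Rotation as Ro
s=ctrl.read_state();w=imaging.get_image('wrist');print(s['eef_pos'],s['tool_rot'],s['force'])
cv2.imwrite('pics/w5f.png',w);cv2.imwrite('pics/s5f.png',imaging.get_image('scene'))
json.dump([list(s['eef_pos']),list(s['tool_rot'])],open('w5.json','w'))
c=imaging.calibration('wrist');R=Ro.from_euler('xyz',s['tool_rot']);H=c['hand_eye']
for P in((595,-124,199),(575,-115,193)):
    q=H[:3,:3].T@(R.inv().apply(np.array(P)-s['eef_pos'])-H[:3,3]);print(P,c['cx']+c['fx']*q[0]/q[2],c['cy']+c['fy']*q[1]/q[2],q[2])
E
```

```text
clock: 9.05
eef_pos: [579.3, -24.7, 171.1]
tool_rot: [-3.135, 0.997, 2.442]
force: [-6.0, 0.7, -0.7]
width: 0.1
gripper_force: 2.5
clock: 10.05
eef_pos: [541.6, 8.2, 225.0]
tool_rot: [-3.137, 0.997, 2.441]
force: [-0.1, 0.1, -0.9]
width: -0.0
gripper_force: 0.0
[541.64237332   8.2116141  224.95643474] [-3.13665961  0.99744784  2.44077801] [-0.09487093  0.13598355 -0.91114387]
(595, -124, 199) 217.34408303769223 293.5620683714384 290.8804131453306
(575, -115, 193) 201.32329066157047 280.2212292169402 271.95994685031013
```

Run:
```python
import cv2
w=cv2.imread('pics/w5f.png')[250:330,155:265][::-1,::-1]
cv2.imwrite('pics/w5.png',cv2.resize(w,None,fx=7,fy=7,interpolation=cv2.INTER_NEAREST))
```

```text
(no output)
```

View pics/w5.png

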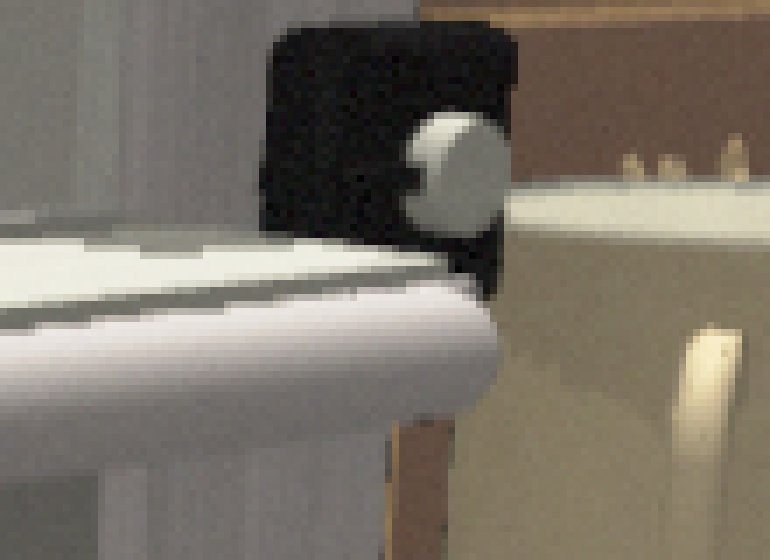

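Wrist crop: the lip's strip corner is at about crop (453,260). Clip body top is at about row 30. The 3 mm pointer blade shows as a notch in front of the pale knob at about crop (418,177). So the lip is still clearly below the mark, and I compute by how much.

Run:
```python
from fit import *
import json
from scipy.spatial.transform import Rotation as Ro
e,rt=json.load(open('w5.json'));c=imaging.calibration('wrist');H=np.array(c['hand_eye']);R=Ro.from_euler('xyz',rt)
def pw(P):
    q=H[:3,:3].T@(R.inv().apply(np.array(P)-e)-H[:3,3]);return np.array([c['cx']+c['fx']*q[0]/q[2],c['cy']+c['fy']*q[1]/q[2]])
def crop(P):u,v=pw(P);return np.array([(264.5-u)*7,(329.5-v)*7])
pose=[715.8,60.15,-.08]
L=lambda x,y,z:crop(world(pose,(x,y,z))).round(0)
for xc in(-127,-130):
  print(xc,'strip front corner z=190,195:',L(xc,-185.5,190),L(xc,-185.5,195),'20 behind',L(xc+20,-185.5,195),'lip nose end',L(xc-4,-185.5,189))
  print('  pointer z=195,200,205',[L(xc+20,-192.5,z).tolist() for z in(195,200,205)])
# solve shared small offset so that strip corner matches, then heights
for xc in(-127,-130):
  # unknown: image u offset du, lip z, pointer z, pointer depth offset d
  r=least_squares(lambda q:np.r_[crop(world(pose,(xc,-185.5,q[0])))+[q[2],0]-[453,262],crop(world(pose,(xc+q[3],-192.5,q[1])))+[q[2],0]-[418,177]],[190,200,0,20],x_scale=[1,1,10,1]);print(xc,r.x.round(1),'gap',(r.x[1]-r.x[0]).round(1))
  r=least_squares(lambda q:np.r_[crop(world(pose,(xc,-185.5,q[0])))[1]-262,crop(world(pose,(xc+20,-192.5,q[1])))[1]-177],[190,200]);print('  fixed 20: ',r.x.round(1),np.diff(r.x))
# clip body top front edge row 33
for x in(-107,-100,-95):print('row of z=215',L(x,-205,215),L(x,-205,214+5))
```

```text
-127 strip front corner z=190,195: [443. 379.] [447. 324.] 20 behind [283. 300.] lip nose end [477. 395.]
  pointer z=195,200,205 [[333.0, 294.0], [336.0, 243.0], [339.0, 192.0]]
-130 strip front corner z=190,195: [469. 383.] [473. 328.] 20 behind [307. 303.] lip nose end [504. 400.]
  pointer z=195,200,205 [[356.0, 298.0], [359.0, 246.0], [363.0, 194.0]]
-127 [200.7 207.2   1.9  10.6] gap 6.5
  fixed 20:  [200.7 206.4] [5.70606098]
-130 [201.  207.4 -24.7  10.4] gap 6.4
  fixed 20:  [201.  206.7] [5.63662786]
row of z=215 [431.  83.] [434.  42.]
row of z=215 [376.  79.] [379.  39.]
row of z=215 [338.  76.] [341.  36.]
```

The lip is about 5.5 to 6.5 mm short. I retrace the path back under the lip and raise to TCP z ≈ 176.3, which is 5.2 more than before.

```bash
python3 nudge.py '[[12.6,0,8.1,0,0,0,0],[12.6,0,8.1,0,0,0,0],[0,0,15,0,0,0,0],[0,0,15,0,0,0,0],[0,0,15,0,0,0,0],[0,0,15,0,0,0,0],[0,0,0,0,0,0,0]]'; python3 nudge.py '[[-3.4,0,-2.2,0,0,0,0],[-2.5,0,-1.6,0,0,0,0],[0,0,0,0,0,0,0]]'
```

```text
clock: 10.85
eef_pos: [579.0, -26.5, 160.2]
tool_rot: [-3.129, 0.995, 2.444]
force: [-0.3, -0.3, -0.5]
width: -0.1
gripper_force: 0.0
clock: 11.15
eef_pos: [579.3, -23.8, 169.9]
tool_rot: [-3.136, 0.997, 2.443]
force: [0.2, 1.0, 0.0]
width: 0.2
gripper_force: 0.0
```

```bash
python3 nudge.py '[[-1.7,0,-1.1,0,0,0,0],[-1.7,0,-1.1,0,0,0,0],[0,0,0,0,0,0,0]]';python3 nudge.py '[[-1.4,0,-0.9,0,0,0,0],[0,0,0,0,0,0,0]]'
```

```text
clock: 11.45
eef_pos: [578.9, -24.2, 172.7]
tool_rot: [-3.134, 0.994, 2.444]
force: [-1.4, 0.9, -3.3]
width: 0.6
gripper_force: 1.6
clock: 11.65
eef_pos: [578.9, -24.2, 174.3]
tool_rot: [-3.134, 0.995, 2.444]
force: [-2.1, 1.6, -3.8]
width: -0.2
gripper_force: 2.1
```

```bash
python3 nudge.py '[[-1.5,0,-1,0,0,0,0],[0,0,0,0,0,0,0]]'; python3 nudge.py '[[3.4,0,2.2,0,0,0,0],[3.4,0,2.2,0,0,0,0],[0,0,-15,0,0,0,0],[0,0,-15,0,0,0,0],[0,0,-15,0,0,0,0],[0,0,-15,0,0,0,0],[-12.6,0,-8.1,0,0,0,0],[-10.5,0,-6.7,0,0,0,0],[0,0,0,0,0,0,0],[0,0,0,0,0,0,0]]'; python3 go.py 541.64 8.2 224.96 0.997 2.441
```

```text
clock: 11.85
eef_pos: [579.0, -24.3, 176.4]
tool_rot: [-3.134, 0.995, 2.444]
force: [-2.7, 2.3, -2.1]
width: -0.4
gripper_force: 2.3
clock: 12.85
eef_pos: [541.3, 7.6, 228.6]
tool_rot: [-3.135, 0.997, 2.442]
force: [-0.3, 0.0, 0.6]
width: 0.1
gripper_force: 0.0
trans [3.1 0.6 1.9] rot [-0.006  0.     0.   ] pos [541.3   7.6 228.6] toolz [ 0.64 -0.55 -0.54] q [-0.01  0.79 -0.95  2.37  1.64  1.6  -1.28] F [-0.3  0.   0.6]
```

```bash
python3 nudge.py '[[3.1,0.6,1.9,0,0,0,0],[0,0,0,0,0,0,0]]'
python3 - <<'E'
from cell import ctrl, imaging
import cv2,numpy as np
w=imaging.get_image('wrist');cv2.imwrite('pics/w6f.png',w)
G=lambda i:cv2.cvtColor(i,cv2.COLOR_BGR2GRAY)
a=G(cv2.imread('pics/w5f.png')[250:330,155:265][::-1,::-1].copy());b=G(w[250:330,155:265][::-1,::-1].copy())
up=lambda g:cv2.resize(g,None,fx=7,fy=7,interpolation=cv2.INTER_CUBIC)
A,B=up(a),up(b)
for nm,(x0,x1,y0,y1) in dict(clip=(380,530,10,150),knob=(440,520,90,200),lipend=(330,520,245,440),strip=(0,300,290,480)).items():
    X,Y=max(x0-20,0),max(y0-90,0)
    r=cv2.matchTemplate(B[Y:y1+30,X:x1+20],A[y0:y1,x0:x1],cv2.TM_CCOEFF_NORMED);_,m,_,l=cv2.minMaxLoc(r);print(nm,round(m,3),'shift',l[0]+X-x0,l[1]+Y-y0)
print('col 56 (crop x 395) a',a[18:40,56]);print('col 56 b',b[12:40,56]);print('knob notch b rows 20-30, cols 56-66');print(b[19:32,56:72]);print('a');print(a[19:42,56:72])
E
```

```text
clock: 13.05
eef_pos: [541.2, 8.4, 223.6]
tool_rot: [-3.131, 0.995, 2.445]
force: [-0.1, -0.9, 0.7]
width: 0.1
gripper_force: 0.0
clip 0.939 shift -3 -10
knob 0.988 shift -1 -14
lipend 0.873 shift -2 -74
strip 0.982 shift 7 -82
col 56 (crop x 395) a [ 13  17  23  21  20  28  20  23  16  26  23  24  15  14  17  23  15  88
 193 214 133 113]
col 56 b [  9  12  16  23  13  17  14  18  19  18  23  23  18 163 218 153 112 108
 178 230 226 219 206 189 181 168 154 139]
knob notch b rows 20-30, cols 56-66
[[ 18  72 149 163 168 175 175 141 111 113 110 109 111 110 109 108]
 [ 19  68 133 140 150 160 157 121 111 109 109 110 110 111 110 108]
 [ 18  36  73  95 116 146 141 108 109 108 109 106 108 111 107 108]
 [ 23  16  19  35 109 138 128 114 108 111 112 110 107 110 111 109]
 [ 23  20   5  34 108 125 116 111 111 110 108 112 111 113 114 110]
 [ 18  24  16  36 111 117 115 112 112 114 114 110 114 111 112 112]
 [163 130 129 143 135 134 131 125 113 112 113 114 115 114 114 116]
 [218 188 186 197 162 148 133 129 112 115 110 113 113 113 110 109]
 [153 157 155 154 136 133 112 108 112 111 108 111 113 109 109  
[... 1116 characters left out ...]
 109 109 110 106 102  68  49]
 [ 17  21  28  52  81  84  91  96 105 108 108 105  94  84  36  48]
 [ 23  22  19  19  35  38  60  66  75  78  86  85  49  17  19  41]
 [ 15  18  20  21  20  14  26  17  18  12  29  22  12  15  20  41]
 [ 88  50  51  53  24  23  20  17  16  11  11  23  17  19  22  50]
 [193 175 178 176 164 142 101  79  27  24  23   4  13  22  22  56]
 [214 215 209 206 202 175 139 114  42  16  23  23  25  22  14  47]
 [133 131 112 108 111 108 110 108  41   5  21  22  26  20  24  61]
 [113 109 111 110 115 113 122 120 109 125 122  80  23  24  30  78]
 [119 120 159 162 180 182 188 169 159 159 156 117  57  23  31  87]
 [183 184 220 221 234 230 228 219 199 170 135 104  83  19  40  97]]
```

The lip rose about 5.5 mm relative to the clip, so its top is now level with the pointer to about 1 mm. The arm is clear of everything, so I hand in the job.

```bash
python3 -c "
from cell import ctrl, imaging
print(ctrl.finish_job())"
```

```text
the job is handed in; nothing more can be done
None
```

I pushed the right pane (the one with the swabs behind it) up from beneath its lip, left it with the lip top level with the pointer to about 1 mm (possibly a fraction of a millimetre past), and handed the job in at about 13 s with the arm clear; I took no final picture of the loose items, but every force reading stayed under about 7 N.

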